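# Sweep the work plate clear and restart the rig

## Task

Pick up the orange-handled scraper block and use it, not your fingers, to sweep all five loose offcuts off the black work plate into the blue catch tray at its open end, then stand the scraper upright back on its blue mat. When that is done, on the control box press the yellow key fully down and let it up, then press the green one fully down and let it up; do not press the red key, and leave the other things on the bench where they are.

Things in the scene. Friction and masses are not known exactly. Their poses are not given: they have to be found in the camera images.
- work_plate: work plate (fixed) with a catch tray. Origin on the table under the middle of the black plate, z up. Black top: flat, x -85 to +85, y -90 to +90, 40 above the table. Aluminium curbs 8 wide along both y sides rise 12 above it. The two x ends have no curb: beyond the -x end (towards the robot) lies the blue tray, beyond the +x end only the table (sizes in mm)
- plate_centre (a point): middle of the plate's black top, axes as work_plate (sizes in mm)
- tray_centre (a point): middle of the floor of the blue catch tray, which is part of work_plate and directly below its open -x end. In work_plate's axes the inside spans x -189 to -85, y -92 to +92; floor 4 above the table, rim 30 above the table (10 below the plate's top) (sizes in mm)
- scraper: loose scraper block, upright on its mat, 120 to 260 g. Origin at the centre of its flat underside, z up. Grey foot, black rim: 24 (x) by 100 (y) by 24 high; its two long faces (+x, -x) sweep. On top a centred orange grip, 22 thick (x) by 64 long (y), from 23 to 69 above the underside; pinch it across the 22 mm from above. Same under a half turn (sizes in mm)
- mat: fixed blue mat, 80 (x) by 140 (y) by 4 thick, origin at the centre of its underside, on the table; the scraper's place. It lies to one side of the work plate, left or right (sizes in mm)
- control_box: fixed black control box, 110 (x) by 176 (y) by 50 high, origin at the centre of its underside, on the table, on the other side of the work plate from the mat. Carries three spring keys on grey housings, in a row along its y, 54 apart, in any order of colour (sizes in mm)
- key_yellow_top (a point): centre of the top of the round yellow key, 28 across (grey housing 44 across, its top 62 above the table), about 72 above the table; presses straight down (sizes in mm)
- key_yellow (a joint): travel of the yellow key: 0 up, 0.006 m fully down; springs back, about 5 N at the bottom
- key_green_top (a point): centre of the top of the round green key, 28 across (grey housing 44 across, its top 62 above the table), about 72 above the table; presses straight down (sizes in mm)
- key_green (a joint): travel of the green key: 0 up, 0.006 m fully down; springs back, about 5 N at the bottom
- key_red_top (a point): centre of the top of the round red key, 28 across (grey housing 44 across, its top 62 above the table), about 72 above the table; presses straight down (sizes in mm)
- key_red (a joint): travel of the red key: 0 up, 0.006 m fully down; springs back, about 5 N at the bottom
- chip_brass: loose offcut: brass block 20 x 14 x 7 high, 10 to 20 g, lying flat on the black plate at the start; origin at the centre of its underside (sizes in mm)
- chip_disc: loose offcut: steel disc 20 across, 7 thick, 17 g, lying flat on the black plate at the start; origin at the centre of its underside (sizes in mm)
- chip_copper: loose offcut: copper block 24 x 12 x 8 high, 10 to 20 g, lying flat on the black plate at the start; origin at the centre of its underside (sizes in mm)
- chip_angle: loose offcut: steel L-shaped piece 20 x 18 x 8 high, 10 to 20 g, lying flat on the black plate at the start; origin at the centre of its underside (sizes in mm)
- chip_red: loose offcut: red plastic block 18 x 16 x 9 high, 10 to 20 g, lying flat on the black plate at the start; origin at the centre of its underside (sizes in mm)
- bottle: bystander, leave it alone: white bottle with a red cap, 60 across, 150 tall; origin at the centre of its underside (sizes in mm)
- mug: bystander, leave it alone: blue mug, 80 across, 90 tall; origin at the centre of its underside (sizes in mm)
- screwdriver: bystander, leave it alone: screwdriver with a red handle, 200 mm long, 26 mm thick, lying beyond the plate; origin under the middle of its length, x along it (sizes in mm)
- cube_a: bystander, leave it alone: black block 30 x 30 x 26; origin at the centre of its underside (sizes in mm)
- cube_b: bystander, leave it alone: black block 30 x 30 x 26; origin at the centre of its underside (sizes in mm)
There are look-alikes about, which are no part of the job. Leave any turquoise look-alike of the scraper alone.

How it is judged:
By the outcome, as a careful person would: the job done as asked, in the order asked, and still so for the second after the job is handed in, with the robot touching nothing.
It also fails if it takes over 64 s, if anything falls off the work surface, if the arm or the gripper's body presses on something with over 40 N, if the wrist force passes 120 N, or if a joint passes its speed limit or range.

## Robot

A 6-joint arm with a two-finger parallel gripper is mounted at the origin on the work surface. World frame = base frame: x ahead of the robot, y to its left, z up, the work surface at z = 0. Lengths are in m, angles in degrees, forces in N, time in s.
With the tool pointing down it reaches from about 0.35 to 0.875 m from the base axis. Payload 4.2 kg.
Tool frame: the origin (TCP) lies midway between the tips of the shut fingers; the grasp point (between the pads) lies 19 mm behind it; z points along the fingers, y is the line along which they close (so a half turn about z gives the same grasp; the last joint's range is limited). The gripper opens to 87 mm and grips with 3 to 60 N. Pads are 19 mm wide; open, the fingers measure 117 mm over their backs; the gripper's body (75 mm by 190 mm) begins 51 mm behind the grasp point.
Start: joints at [83.113, 22.042, 0.453, 0, -68.411, -14.817], TCP at [0.231, 0.581, 0.199] pointing down, gripper open.
Joint ranges: [-179.83, 179.83], [-69.29, 118.12], [-61.27, 80.66], [-181.25, 117.63], [-171.15, -9.14], [-177.46, 177.46]. Speed limits (degrees/s): [159.86, 159.86, 180, 180, 180, 180].

## Interface

Orientations are given as [roll, pitch, yaw] about the fixed x, y, z axes, in that order (R = Rz(yaw) Ry(pitch) Rx(roll)).
In Python, from workcell import env gives the robot as it stands. The module is installed in compiled form; this text tells all that it offers. Calls block until the motion is done:
- env.goto(position, orientation): joint-space move of the TCP to a pose.
- env.move_straight(position, rotation=None, rate=0.15, force_limit=None): straight line of the TCP; rotation=None keeps the orientation; rate is the mean speed in m/s. With force_limit (N) it stops when the force on the tool has changed by that much, and returns True; else False.
- env.set_joints(angles): joint-space move.
- env.gripper_to(opening, grasp_force=None): opening from 0.0 (shut) to 1.0 (fully open); grasp_force is the grip in N (None keeps the last); returns when the fingers have stopped.
- env.dwell(seconds).
- env.inverse_kinematics(position, orientation): joint angles nearest the present ones, or None.
- env.read_state(): the state.
- env.grab_frame(name): name is "scene" or "top"; returns a dict with "image" (384x512x3 uint8, blue, green, red), "fx", "fy", "cx", "cy" (pixels), "D" ([k1, k2, p1, p2, k3] as OpenCV has them; the pictures are not rectified), "position" and "orientation" of the camera in the world. Camera axes: x right, y up, looking along -z (the intrinsics and any distortion apply to the point x, -y, -z); pixel columns grow to the right and rows downward; lengths in m; the calibration is good to about 2 mm. A picture is of the moment at which its call begins. There is no depth.
A pose or a line that the arm cannot do raises env.Unreachable and nothing moves.
- env.close_job(): hands the job in; it is judged then, once.
Trained networks look in a picture, given as the dict that the camera call returned (one of the last four; its "shot" number tells which), for a name from the list of things; names that differ only in an ending like _2 or _b are one class to them, and where a whole thing is asked for, a point or a joint stands for the part that bears it (a point fixed in the world has none). Each returns a list of dicts, best first, with "score" (0 to 1); they miss things now and then, are a little off and sometimes report something else, mostly with a low value. They report only what shows in the picture. A call takes as long as a camera call. They do not tell look-alikes from the thing itself.
- env.search_frame(picture, thing): "xyz" ([x, y, z] in m, in world coordinates, good to about 4 mm: the middle of the surface that is visible of it).
- env.trace(picture, thing): "mask" (384x512 bool, what is visible of it).
The state is a dict: "clock": time; "joint_positions": joint angles; "qvel": joint speeds; "joint_torque": joint torques, N m; "position": TCP position; "tool_rot": TCP orientation; "force": force on the tool from outside, world axes, zero at the start; "wrist_torque": the same for the moment, N m; "opening": opening from 0.0 (shut) to 1.0 (fully open); "finger_force": force on a finger pad.
Only numpy, scipy, OpenCV 4.12 (cv2) and the standard library are available. Lean on these libraries where they do the work, as an engineer would, in place of code of your own. Each camera call takes 0.05 s, during which the arm holds its last target. There are 200 camera calls.

## Working session

There is one attempt and no reset: what is moved stays moved. The work goes in short steps, each a Python script; the robot and the scene stay as the last script left them, time stands still between calls to the robot, and variables do not carry over. Pictures are saved under pics/ and viewed, at most 10 in all, crops included, and the job is handed in when it is done.

```bash
mkdir -p pics
python3 - <<'E'
from workcell import env
import cv2,numpy as np
s=env.read_state();print(s['clock'],s['position'],s['tool_rot'])
for n in("top","scene"):
    p=env.grab_frame(n);cv2.imwrite(f"pics/{n}0.png",cv2.resize(p["image"],(800,600),interpolation=cv2.INTER_CUBIC))
    print(n,p["fx"],p["fy"],p["cx"],p["cy"],p["D"],p["position"],p["orientation"])
    for t in["work_plate","scraper","mat","control_box","key_yellow_top","key_green_top","key_red_top","chip_brass","chip_disc","chip_copper","chip_angle","chip_red","bottle","mug","screwdriver","cube_a"]:
        print(t,[(np.round(d["xyz"],3).tolist(),round(d["score"],2)) for d in env.search_frame(p,t)[:3]])
print(env.read_state()['clock'])
E
```

```text
0.0 [0.23085312 0.58008262 0.1983682 ] [ 1.79873579e+02 -4.67903473e-03 -2.17131812e+01]
top 474.9371556065481 474.9371556065481 246.52747342026987 184.93862123555536 [0.04585875 0.         0.         0.         0.        ] [0.53583098 0.04837495 1.3573714 ] [  3.99853473  -0.5609203  -89.31797148]
work_plate [([0.567, -0.027, 0.037], 0.62), ([0.628, 0.039, 0.051], 0.41)]
scraper [([0.557, 0.272, 0.073], 0.91), ([0.493, 0.467, 0.039], 0.87), ([0.431, 0.208, 0.065], 0.69)]
mat [([0.559, 0.297, 0.001], 0.87), ([0.568, -0.025, 0.037], 0.52)]
control_box [([0.579, -0.308, 0.05], 0.58), ([0.627, 0.037, 0.052], 0.57), ([0.702, 0.281, 0.1], 0.41)]
key_yellow_top [([0.554, -0.376, 0.074], 0.64), ([0.581, -0.308, 0.049], 0.52)]
key_green_top []
key_red_top [([0.542, -0.322, 0.074], 0.44)]
chip_brass [([0.628, 0.036, 0.047], 0.59), ([0.542, -0.323, 0.073], 0.51), ([0.788, -0.004, 0.022], 0.36)]
chip_disc [([0.601, -0.081, 0.047], 0.4), ([0.727, -0.201, 0.024], 0.4)]
chip_copper []
chip_angle [([0.73, -0.2, 0.027], 0.23)]
chip_red []
bottle [([0.705, 0.286, 0.098], 0.79), ([0.544, -0.32, 0.07],
[... 450 characters left out ...]
er [([0.568, 0.282, 0.038], 0.94), ([0.516, 0.471, 0.052], 0.87), ([0.437, 0.217, 0.035], 0.65)]
mat [([0.577, 0.319, 0.005], 0.67), ([0.559, -0.375, 0.07], 0.65)]
control_box [([0.592, -0.299, 0.052], 0.97), ([0.717, -0.354, 0.059], 0.34)]
key_yellow_top [([0.557, -0.375, 0.076], 0.39)]
key_green_top [([0.544, -0.262, 0.076], 0.52)]
key_red_top []
chip_brass []
chip_disc [([0.6, -0.016, 0.042], 0.53)]
chip_copper []
chip_angle [([0.545, -0.26, 0.073], 0.44)]
chip_red []
bottle [([0.725, 0.302, 0.094], 0.81)]
mug [([0.719, -0.354, 0.058], 0.79)]
screwdriver [([0.786, 0.002, 0.023], 0.48)]
cube_a [([0.566, 0.284, 0.035], 0.56), ([0.727, 0.215, 0.025], 0.55), ([0.73, -0.196, 0.021], 0.49)]
1.7
```

View pics/top0.png

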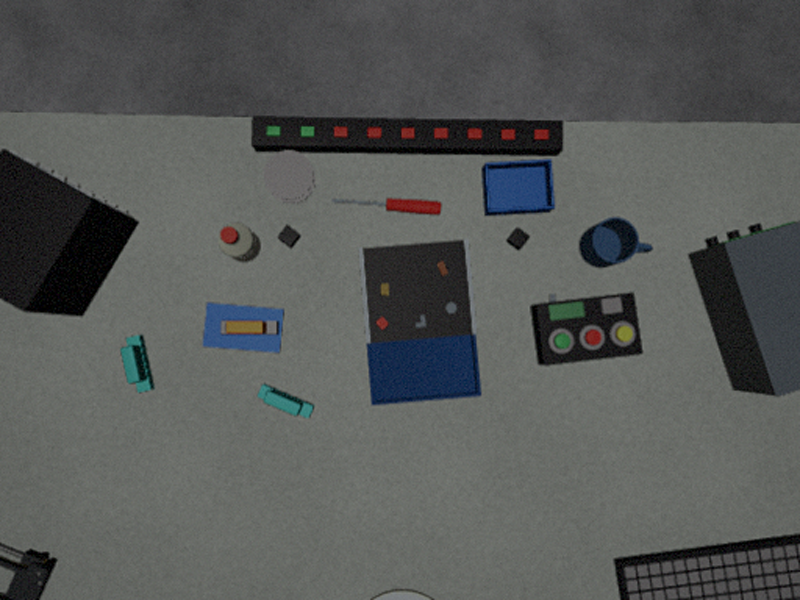

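View pics/scene0.png

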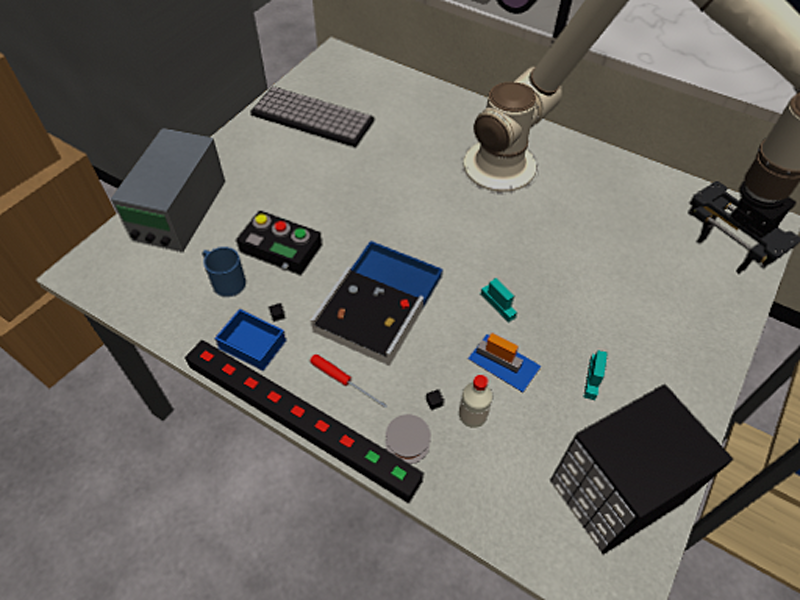

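The top view shows the orange scraper on its blue mat at (247,327). The turquoise items at (137,363) and (286,400) are look-alikes and have no mat, so I'll leave them. The plate is at (418,290) with its tray below it. The keys on the box at (587,335) are green, red and yellow from left to right. Next I'll measure these and confirm with one crop.

```bash
cat > h.py <<'E'
from workcell import env
import cv2,numpy as np
from scipy.spatial.transform import Rotation as Ro
def K(p): return np.array([[p["fx"],0,p["cx"]],[0,p["fy"],p["cy"]],[0,0,1.]])
def cam(p):
    R=Ro.from_euler("xyz",p["orientation"],degrees=True).as_matrix()@np.diag([1,-1,-1]); return R,np.array(p["position"])
def p2w(p,uv,z):
    R,t=cam(p);u=cv2.undistortPoints(np.float64(uv).reshape(-1,1,2),K(p),np.array(p["D"])).reshape(-1,2)
    d=np.c_[u,np.ones(len(u))]@R.T; return t+d*((z-t[2])/d[:,2])[:,None]
def w2p(p,X):
    R,t=cam(p);return cv2.projectPoints((np.float64(X).reshape(-1,3)-t)@R,np.zeros(3),np.zeros(3),K(p),np.array(p["D"]))[0].reshape(-1,2)
def blobs(p,lo,hi,amin=12):
    h=cv2.cvtColor(p["image"],cv2.COLOR_BGR2HSV)
    m=cv2.inRange(h,np.array(lo),np.array(hi));n,l,s,c=cv2.connectedComponentsWithStats(m)
    o=[]
    for i in range(1,n):
        if s[i,4]>=amin:
            ys,xs=np.where(l==i);o.append((np.r_[c[i]],s[i,4],np.c_[xs,ys]))
    return o
E
python3 - <<'E'
from h import *
p=env.grab_frame("top")
def show(n,lo,hi,z,am=12):
    for c,a,pts in blobs(p,lo,hi,am):
        r=cv2.minAreaRect(p2w(p,pts,z)[:,:2].astype(np.float32)*1000)
        print(n,c.round(1),a,p2w(p,c,z)[0,:2].round(4),"rect",np.round(r[0],1),np.round(r[1],1),round(r[2],1))
show("orange",(8,120,90),(24,255,255),.073)
show("red",(0,130,70),(6,255,255),.049)
show("yellow",(25,110,90),(34,255,255),.072)
show("green",(50,90,70),(75,255,255),.072)
show("blue",(100,120,40),(125,255,255),.03,300)
show("bluemat",(100,120,40),(125,255,255),.004,300)
for n in("work_plate","mat","scraper"):
  for d in env.trace(p,n)[:1]:
    ys,xs=np.where(d["mask"]); print(n,d["score"],xs.min(),xs.max(),ys.min(),ys.max())
a=p["image"]
def crop(x0,y0,x1,y1,s): return cv2.resize(a[y0:y1,x0:x1],None,fx=s,fy=s,interpolation=cv2.INTER_CUBIC)
im=np.hstack([crop(120,180,190,265,5),crop(222,145,312,265,5)[:425*0+600][:600] if 0 else cv2.copyMakeBorder(crop(120,180,190,265,5)[:0],0,0,0,0,0)]) if 0 else None
A=crop(122,180,192,265,5);B=crop(224,145,314,265,5)
A=cv2.copyMakeBorder(A,0,600-A.shape[0],0,0,cv2.BORDER_CONSTANT)
cv2.imwrite("pics/crop1.png",np.clip(np.hstack([A,B])*1.6,0,255).astype(np.uint8))
E
```

```text
orange [246.  184.8] 31 [0.6261 0.0382] rect [625.6  38.3] [16.3 10.8] 0.7
orange [156. 209.] 162 [0.5577 0.2797] rect [556.4 279.7] [18.8 59.1] 0.7
red [217.5  83.9] 54 [0.9096 0.1211] rect [909.2 121.2] [17.  19.6] 0.9
red [239.   84.3] 50 [0.9094 0.0611] rect [910.2  61.1] [17.  22.4] 0.9
red [260.6  84.7] 47 [9.092e-01 6.000e-04] rect [9.082e+02 9.000e-01] [17.  19.6] 0.6
red [281.8  84.8] 57 [ 0.9096 -0.0588] rect [909.  -59.3] [17.  22.5] 0.8
red [303.1  84.8] 55 [ 0.9103 -0.1184] rect [ 909.8 -119.4] [17.  25.2] 0.7
red [324.9  85.5] 51 [ 0.9091 -0.1794] rect [ 909.1 -179.6] [14.2 22.5] 0.7
red [345.9  85.5] 51 [ 0.9097 -0.238 ] rect [ 909.8 -238.3] [14.2 22.5] 0.6
red [264.2 131.7] 241 [ 0.7766 -0.0109] rect [776.4 -10.4] [95.2 22.6] 87.7
red [146.1 149.9] 86 [0.721  0.3153] rect [720.7 315.7] [27.2 27.2] 65.0
red [244.2 206.4] 40 [0.5681 0.0422] rect [568.6  42.2] [17.5 15.6] 45.7
red [379.3 215.4] 72 [ 0.5482 -0.3289] rect [ 547.9 -329.5] [24.6 24.8] 89.5
yellow [399.3 213.2] 75 [ 0.5547 -0.3761] rect [ 554.5 -376. ] [24.4 23.1] 44.9
green [174.5  83.5] 48 [0.9021 0.2376] r
[... 294 characters left out ...]
2 -0.2008] rect [ 818.  -202.5] [ 93.7 122.3] 4.0
blue [388.2 155.7] 338 [ 0.7161 -0.3607] rect [ 714.2 -361.9] [78.  50.4] 36.4
blue [153.9 209.4] 1004 [0.5572 0.2932] rect [557.7 289.3] [135.6  75.9] 86.2
blue [270.5 236. ] 2710 [ 0.4873 -0.0319] rect [487.9 -32.6] [108.7 193.9] 5.7
bluemat [331.2 119.5] 1262 [ 0.8228 -0.2057] rect [ 823.5 -207.4] [ 95.6 124.7] 4.0
bluemat [388.2 155.7] 338 [ 0.7196 -0.3687] rect [ 717.7 -370. ] [79.5 51.4] 36.4
bluemat [153.9 209.4] 1004 [0.5576 0.298 ] rect [558.2 294. ] [138.2  77.4] 86.2
bluemat [270.5 236. ] 2710 [ 0.4864 -0.0335] rect [486.9 -34.2] [110.8 197.7] 5.7
work_plate 0.65 229 307 152 259
mat 0.71 130 181 193 225
scraper 0.86 141 178 205 214
```

View pics/crop1.png

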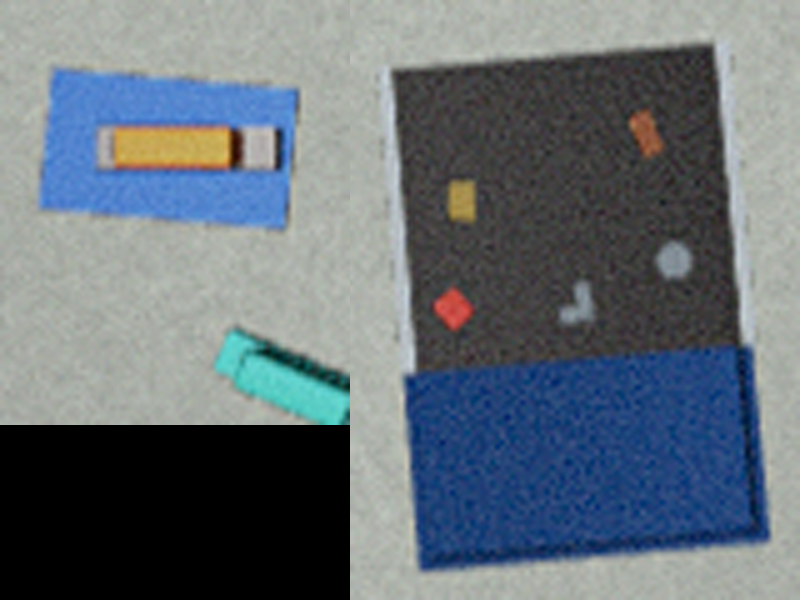

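The crop confirms the orange grip on the grey foot, with foot corners at about (97,128) to (280,170), lying on the blue mat. The black plate's corners are at crop pixels (392,70), (716,44), (740,347) and (415,373), and all five chips are on it.

Run:
```python
from h import *
p=env.grab_frame("top")
f=lambda a,ox,oy:(np.array(a,float)+.5)/5-.5+[ox,oy]
c=p2w(p,f(np.array([[392,70],[716,44],[740,347],[415,373]])-[350,0],224,145),.04)[:,:2]
print("plate",c.round(4),c.mean(0).round(4),np.linalg.norm(c-np.roll(c,-1,0),axis=1).round(4))
v=c[0]+c[3]-c[1]-c[2];w=c[0]+c[1]-c[2]-c[3];print("yaw from y,x",np.degrees(np.arctan2(-v[0],v[1])),np.degrees(np.arctan2(w[1],w[0])))
s=p2w(p,f([[97,128],[280,128],[280,170],[97,170]],122,180),.028)[:,:2];print("foot",s.round(4),s.mean(0).round(4))
m=p2w(p,f([[53,68],[299,90],[285,230],[40,208]],122,180),.004)[:,:2];print("mat",m.round(4),m.mean(0).round(4));v=m[0]+m[3]-m[1]-m[2];print(np.degrees(np.arctan2(-v[0],v[1])))
for n,z in(("chip_brass",.047),):pass
q=f(np.array([[461,201],[453,309],[578,303],[674,261],[646,133]])-[350,0],224,145);W=p2w(p,q,.047)[:,:2]
print("chips xyz",W.round(4))
# same in scene: keys, orange
g=env.grab_frame("scene")
for n,lo,hi,z in(("orange",(8,120,90),(20,255,255),.073),("yellow",(22,110,90),(34,255,255),.072),("green",(50,90,70),(75,255,255),.072),("red",(0,130,70),(6,255,255),.072)):
  for cc,a,pts in blobs(g,lo,hi,25): print(n,cc.round(1),a,p2w(g,cc,z)[0,:2].round(4))
J=env.inverse_kinematics([.558,.28,.06],[180,0,0]);print(J)
for yw in(0,90,-90,180):print(yw,env.inverse_kinematics([.558,.28,.06],[180,0,yw]))
print(Ro.from_euler("xyz",[180,0,0],degrees=True).as_matrix().round(2).tolist())
```

```text
plate [[ 0.7012  0.078 ]
 [ 0.7182 -0.1029]
 [ 0.5493 -0.1169]
 [ 0.5327  0.0629]] [ 0.6254 -0.0197] [0.1816 0.1695 0.1806 0.1691]
yaw from y,x 5.309020138650871 4.938497522774757
foot [[0.5686 0.3297]
 [0.5698 0.2281]
 [0.5464 0.2276]
 [0.5453 0.329 ]] [0.5575 0.2786]
mat [[0.603  0.3605]
 [0.5921 0.2211]
 [0.5127 0.2273]
 [0.5237 0.3655]] [0.5579 0.2936]
-4.492026027517237
chips xyz [[ 0.6279  0.0387]
 [ 0.5682  0.0423]
 [ 0.5723 -0.0266]
 [ 0.5962 -0.0794]
 [ 0.667  -0.0635]]
orange [ 26.3 111.7] 636 [ 0.7362 -0.9281]
orange [ 15.2 200.5] 229 [ 1.0438 -0.6211]
orange [320.6 222.2] 211 [0.5702 0.2835]
yellow [166.7 139.4] 36 [ 0.5538 -0.3771]
green [191.7 148.6] 34 [ 0.5395 -0.2696]
green [180.9 159.8] 91 [ 0.6046 -0.2695]
green [237.9 291.8] 48 [0.9161 0.1855]
green [254.8 302.1] 53 [0.9163 0.244 ]
red [179.  144.1] 43 [ 0.5476 -0.3231]
red [258.5 194. ] 27 [0.5826 0.0506]
red [132.  227.4] 40 [ 0.9162 -0.2253]
red [210.8 236. ] 194 [0.8062 0.0084]
red [145.9 235.9] 42 [ 0.9166 -0.1667]
red [160.2 244.6] 46 [ 0.9167 -0.1081]
red [307.1 244.4] 72 [0.6668 0.2843]
red [175.  253.5] 46 [ 0.9165 -0.0492]
red [190.1 262.7] 47 [0.9163 0.0097]
red [205.6 272.2] 48 [0.9166 0.0685]
red [221.6 281.8] 50 [0.9162 0.127 ]
[ 4.14777470e+01  2.91259165e+01 -9.71001904e+00  2.54444375e-14
 -5.11640644e+01  4.85222530e+01]
0 [ 4.14777470e+01  2.91259165e+01 -9.71001904e+00  2.54444375e-14
 -5.11640644e+01  4.85222530e+01]
90 [ 41.47774701  29.12591651  -9.71001904   0.         -51.16406445
 138.52225299]
-90 [ 41.47774701  29.12591651  -9.71001904   0.         -51.16406445
 -41.47774701]
180 [ 4.14777470e+01  2.91259165e+01 -9.71001904e+00 -2.54444375e-14
 -5.11640644e+01 -1.31477747e+02]
[[1.0, 0.0, 0.0], [0.0, -1.0, -0.0], [0.0, 0.0, -1.0]]
```

```bash
cat >> h.py <<'E'
C=np.array([.6254,-.0197]);A=np.radians(5.1)
def pw(x,y): return C+np.array([x*np.cos(A)-y*np.sin(A),x*np.sin(A)+y*np.cos(A)])
E
python3 - <<'E'
from h import *
st=env.read_state
env.gripper_to(.7,40)
o=[180,0,-89.4]
env.goto([.5576,.279,.15],o)
env.move_straight([.5576,.279,.035],rate=.12,force_limit=10)
env.gripper_to(0,40)
s=st();print("grasp",s['clock'],s['position'],s['opening'],s['finger_force'],s['force'])
env.move_straight([.5576,.279,.17],rate=.15)
s=st();print("lift",s['opening'],s['finger_force'],s['force'])
xy=pw(.071,-.036)
env.goto([*xy,.11],[180,0,-90+5.1])
hit=env.move_straight([*xy,.066],rate=.04,force_limit=3)
s=st();print("down",hit,s['clock'],s['position'],s['force'])
p=env.grab_frame("scene");cv2.imwrite("pics/s1.png",cv2.resize(p["image"][120:312,190:446],(800,600),interpolation=cv2.INTER_CUBIC))
E
```

```text
grasp 6.25 [0.55764389 0.27901528 0.03501782] 0.24775822911520698 39.95986998081207 [0.56852966 0.0547173  0.1415026 ]
lift 0.25011594129250025 39.95554983615875 [-0.68538792 -0.41180329 -2.41507737]
down True 9.55 [ 0.69920651 -0.04932411  0.07096597] [-0.35877043  0.51935109  4.28823737]
```

View pics/s1.png

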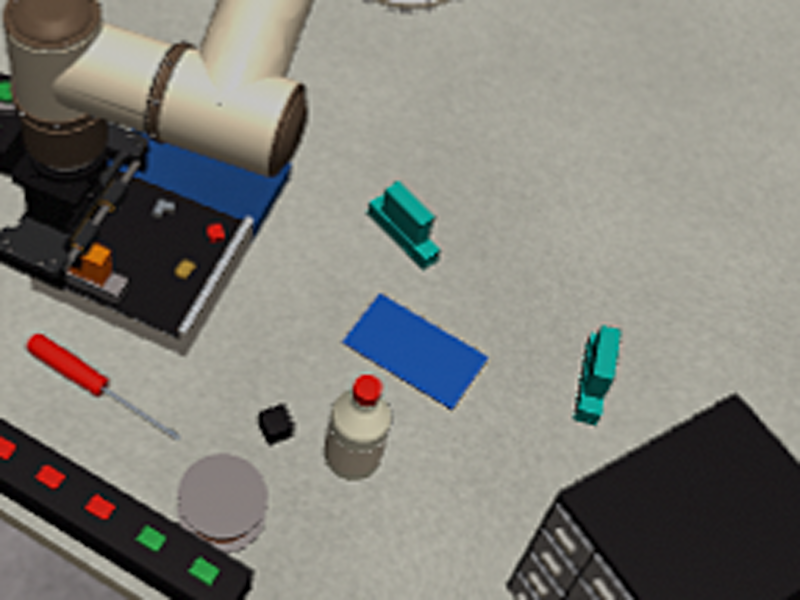

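The picture shows the scraper held upright at (97,270), on the far end of the plate. Contact came at TCP z 0.071, as expected. Now I'll sweep both lanes.

Run:
```python
from h import *
st=env.read_state;z=.0718
def lane(y,first=False):
    if not first:
        env.move_straight([*pw(.071,y),.115],rate=.25)
        env.move_straight([*pw(.071,y),z],rate=.06,force_limit=8)
    else: env.move_straight([*pw(.071,y),z],rate=.05)
    print(st()['position'],env.move_straight([*pw(-.092,y),z],rate=.09,force_limit=25))
    s=st();print(s['clock'],s['position'],s['force'],s['opening'])
    env.move_straight([*pw(-.092,y),.115],rate=.15)
lane(-.036,True);lane(.036)
env.move_straight([*pw(-.092,.036),.18],rate=.2)
env.goto([.5576,.2866,.17],[180,0,-91.7])
p=env.grab_frame("top");cv2.imwrite("pics/t2.png",np.clip(1.6*cv2.resize(p["image"][145:265,110:320],(800,457),interpolation=cv2.INTER_CUBIC),0,255).astype(np.uint8))
print(st()['clock'])
```

```text
[ 0.69880518 -0.04919182  0.07092125] False
11.8083 [ 0.53736669 -0.06368057  0.07170852] [ 0.65654191 -0.03506975 -1.69715714] 0.25190792314180316
[0.69313477 0.02252816 0.07180772] False
15.9417 [0.53096374 0.00804256 0.07172543] [ 0.06201257 -0.14488379 -1.67891381] 0.24597332290947985
17.9917
```

View pics/t2.png

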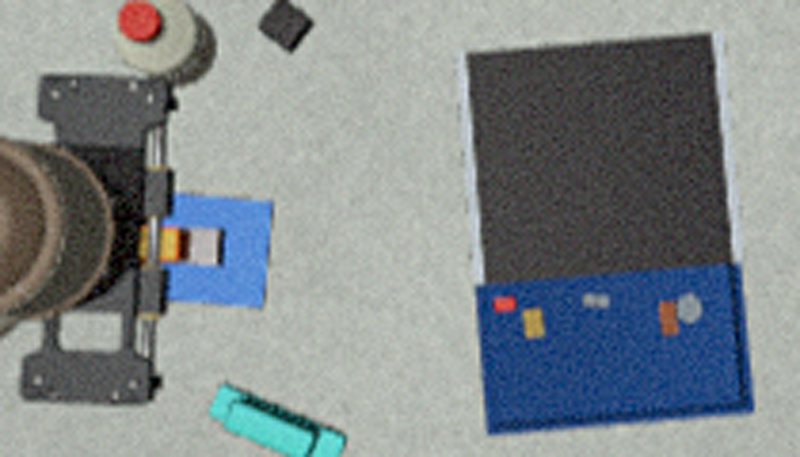

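All five chips are in the tray: red (505,304), brass (534,323), angle (596,300), copper (668,318) and disc (689,307). The plate is clear. Next I'll put the scraper back and press the keys.

Run:
```python
from h import *
st=env.read_state
xy=[.5576,.2866]
env.move_straight([*xy,.05],rate=.15)
print("down",env.move_straight([*xy,.033],rate=.03,force_limit=3),st()['position'],st()['force'])
env.gripper_to(.6); env.dwell(.2)
env.move_straight([*xy,.18],rate=.12)
env.gripper_to(0,20)
env.goto([.5545,-.3765,.13],[180,0,-90])
p=env.grab_frame("scene");cv2.imwrite("pics/s3.png",cv2.resize(p["image"][90:282,130:386],(800,600),interpolation=cv2.INTER_CUBIC))
s=st();print(s['clock'],s['position'],s['opening'],s['force'])
```

```text
down True [0.55761295 0.28657333 0.0348416 ] [ 0.82193864 -0.45874161  2.96777475]
25.3333 [ 0.55515847 -0.37565486  0.13014551] 0.006079887094524894 [ 0.13687449 -0.19359128  0.46064283]
```

View pics/s3.png

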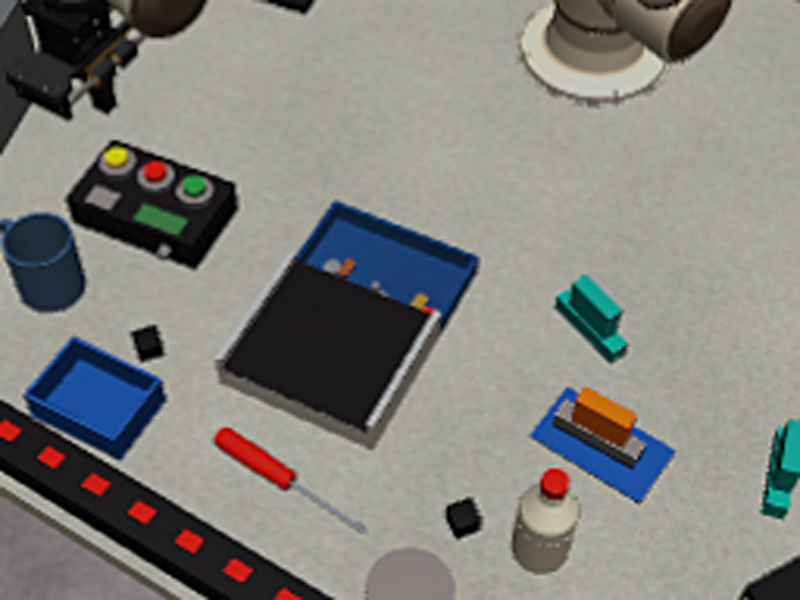

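The scraper stands upright on its mat at (600,425), and the chips are in the tray. The gripper appears left of the yellow key, so I'll check its projection before pressing.

Run:
```python
from h import *
p=env.grab_frame("scene");print(((w2p(p,[[.555,-.3757,.13],[.555,-.376,.072]])-[130,90])*3.125).round(), env.read_state()['position'],env.read_state()['qvel'].round(2))
q=env.grab_frame("top")
a=cv2.resize(p["image"][80:176,110:238],(400,300),interpolation=cv2.INTER_CUBIC)
b=cv2.resize(q["image"][170:266,330:458],(400,300),interpolation=cv2.INTER_CUBIC)
cv2.imwrite("pics/k1.png",np.clip(1.4*np.hstack([a,b]),0,255).astype(np.uint8))
```

```text
[[107. 122.]
 [115. 155.]] [ 0.55510419 -0.37568647  0.13014514] [-0.21  0.08 -0.11  0.11 -0.04  0.02]
```

View pics/k1.png

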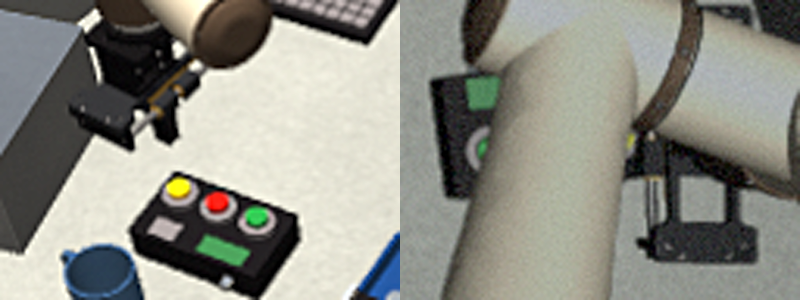

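The fingertips project at (169,153), close to where they appear, so the gripper is over the yellow key. Pressing now.

Run:
```python
from h import *
st=env.read_state
def press(x,y):
    env.move_straight([x,y,.08],rate=.12)
    h=env.move_straight([x,y,.0635],rate=.02,force_limit=14)
    s=st();print(h,s['clock'],s['position'].round(4),s['force'].round(1))
    env.dwell(.15)
    s=st();print(s['position'].round(4),s['force'].round(1))
    env.move_straight([x,y,.13],rate=.1)
press(.5545,-.3765)
env.move_straight([.540,-.269,.13],rate=.15)
press(.540,-.269)
print(st()['clock'])
```

```text
False 26.975 [ 0.5546 -0.3765  0.0636] [-0.1 -0.1  0.3]
[ 0.5546 -0.3765  0.0637] [ 0.3 -1.2  0.4]
False 30.3583 [ 0.5401 -0.269   0.0636] [ 0.2  0.5 -0.2]
[ 0.5401 -0.269   0.0637] [-0.5 -0.1 -0.2]
31.325
```

There was no reaction force, so neither key was touched. I'll look with the fingers low over yellow.

Run:
```python
from h import *
st=env.read_state
x,y=.5545,-.3765
env.move_straight([x,y,.13],rate=.2)
env.move_straight([x,y,.07],rate=.1);env.dwell(.3)
p=env.grab_frame("scene");s=st();print(s['clock'],s['position'],s['tool_rot'],s['opening'],s['force'])
u=(w2p(p,[s['position'],[.5545,-.3765,.072],[.5475,-.3225,.072],[.54,-.269,.072]])-[120,90]);print((u*6.25).round())
cv2.imwrite("pics/k2.png",np.clip(1.4*cv2.resize(p["image"][90:182,120:248],(800,575),interpolation=cv2.INTER_CUBIC),0,255).astype(np.uint8))
```

```text
33.1167 [ 0.55468876 -0.37663246  0.0704974 ] [-1.79953449e+02 -1.94331603e-02 -9.00032567e+01] 0.0055234940213244755 [ 0.65684579 -0.07945589  0.49678455]
[[292. 312.]
 [292. 310.]
 [370. 339.]
 [449. 367.]]
```

View pics/k2.png

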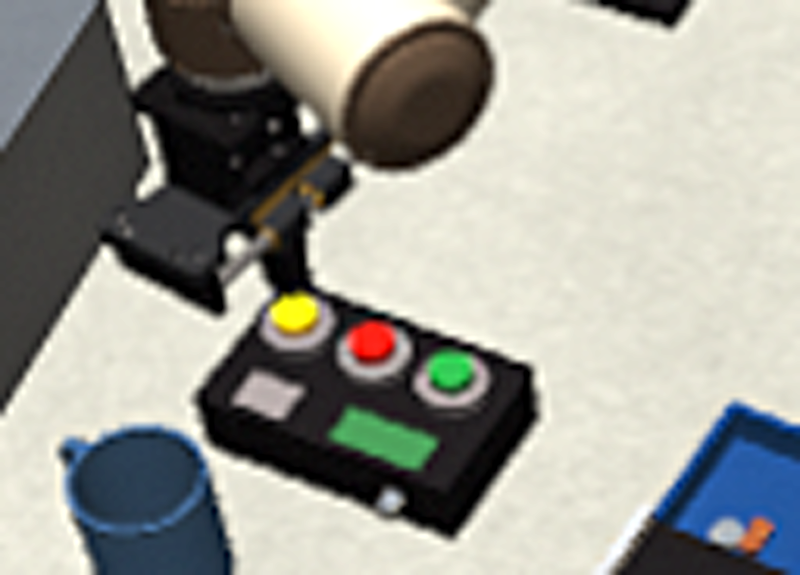

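The fingertips show at (288,291), about 10 mm above the key top, so they end short of the nominal TCP. I'll go down in 1 mm steps and watch for the spring's force profile.

Run:
```python
from h import *
st=env.read_state
x,y=.5545,-.3765
f0=None
env.move_straight([x,y,.064],rate=.05)
f0=np.mean([st()['force'] for _ in range(3)],0)
for z in np.arange(.0625,.0445,-.0015):
    h=env.move_straight([x,y,z],rate=.02,force_limit=7)
    s=st();print(round(s['clock'],2),h,s['position'][2].round(4),(s['force']-f0).round(1))
    if (s['force']-f0)[2]>9: break
```

```text
33.63 False 0.0624 [-0.4  0.4  0.8]
33.88 False 0.0609 [0.3 1.4 0.6]
34.13 False 0.0594 [-0.8  1.2  0.6]
34.38 False 0.0578 [-0.4  2.7  0.6]
34.63 False 0.0563 [-0.6  1.3  0.9]
34.88 False 0.0548 [-0.   1.4  0.5]
35.13 False 0.0534 [-0.1  0.9 -0. ]
35.38 False 0.0518 [-0.6  1.   0.9]
35.63 False 0.0504 [0.6 1.3 0.5]
35.88 False 0.0493 [-0.   1.   1.5]
36.13 False 0.0478 [-0.2  2.2  3.7]
36.38 False 0.0463 [0.3 1.4 3.7]
36.63 False 0.0448 [0.3 1.7 4.4]
```

The force rises like a spring from about z 0.050. I'll continue to the hard stop and look there.

Run:
```python
from h import *
st=env.read_state
x,y=.5545,-.3765
for z in (.0435,.0425,.0415,.0405):
    h=env.move_straight([x,y,z],rate=.02,force_limit=5)
    s=st();print(round(s['clock'],2),h,s['position'].round(4),s['force'].round(1))
    if s['force'][2]>11: break
p=env.grab_frame("scene");s=st();print(s['clock'],s['position'],s['force'])
cv2.imwrite("pics/k3.png",np.clip(1.4*cv2.resize(p["image"][90:182,120:248],(800,575),interpolation=cv2.INTER_CUBIC),0,255).astype(np.uint8))
```

```text
36.88 False [ 0.5548 -0.3767  0.0438] [0.3 0.3 4.4]
37.13 False [ 0.5548 -0.3767  0.0434] [-0.6 -0.9  7.5]
37.38 False [ 0.5548 -0.3767  0.0433] [-1.   1.7  9.8]
37.63 False [ 0.5549 -0.3767  0.0432] [-1.8  2.5 14.2]
37.6833 [ 0.55484866 -0.37674448  0.04320821] [-2.02614084  3.07044817 13.41879951]
```

View pics/k3.png

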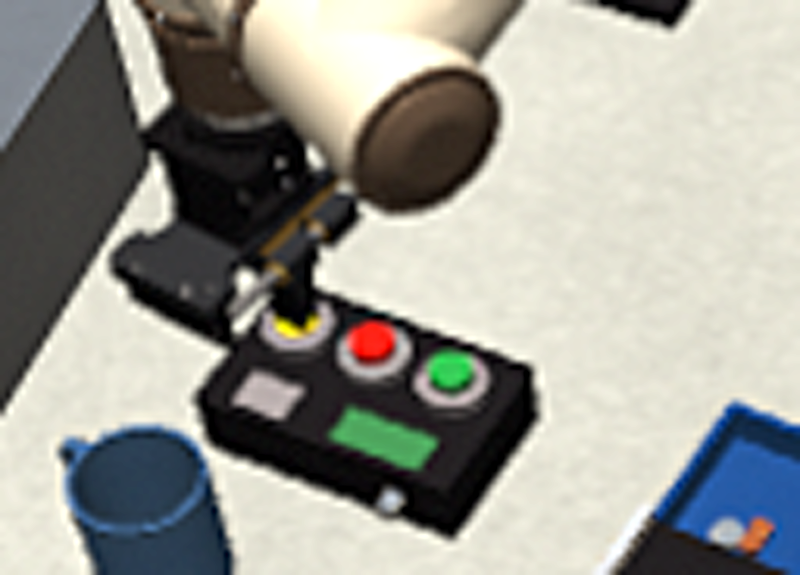

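The fingertips are centred on the yellow key at (295,325), and it bottomed out after 6 mm of travel with about 14 N. I'll release it and do the same on green.

Run:
```python
from h import *
st=env.read_state
env.move_straight([.5545,-.3765,.10],rate=.08)
x,y=.540,-.269
env.move_straight([x,y,.10],rate=.15)
env.move_straight([x,y,.054],rate=.1)
for z in (.048,.045,.0435,.0425,.0415,.0405,.0395):
    env.move_straight([x,y,z],rate=.02)
    s=st();print(round(s['clock'],2),s['position'].round(4),s['force'].round(1))
    if s['force'][2]>11: break
env.dwell(.15);print(st()['position'],st()['force'])
env.move_straight([x,y,.10],rate=.08)
env.move_straight([.42,-.2,.25],rate=.2)
env.dwell(.3)
p=env.grab_frame("scene");q=env.grab_frame("top")
cv2.imwrite("pics/fin.png",np.hstack([cv2.resize(i["image"],(400,300),interpolation=cv2.INTER_AREA) for i in(p,q)]))
cv2.imwrite("pics/fin.png",np.clip(1.3*cv2.resize(p["image"][100:300,100:380],(800,571),interpolation=cv2.INTER_CUBIC),0,255).astype(np.uint8))
print(st()['clock'])
```

```text
40.51 [ 0.5406 -0.2692  0.0486] [ 0.9 -0.4  2. ]
40.81 [ 0.5406 -0.2692  0.0454] [ 0.5 -0.   3.6]
41.06 [ 0.5406 -0.2691  0.0439] [1.4 0.9 4. ]
41.31 [ 0.5406 -0.2692  0.0434] [1.1 1.1 6.5]
41.56 [ 0.5406 -0.2692  0.0432] [-1.1  1.6 11.5]
[ 0.54061244 -0.26917922  0.04323822] [-0.8693212   1.43555334 11.20786054]
44.1583
```

View pics/fin.png

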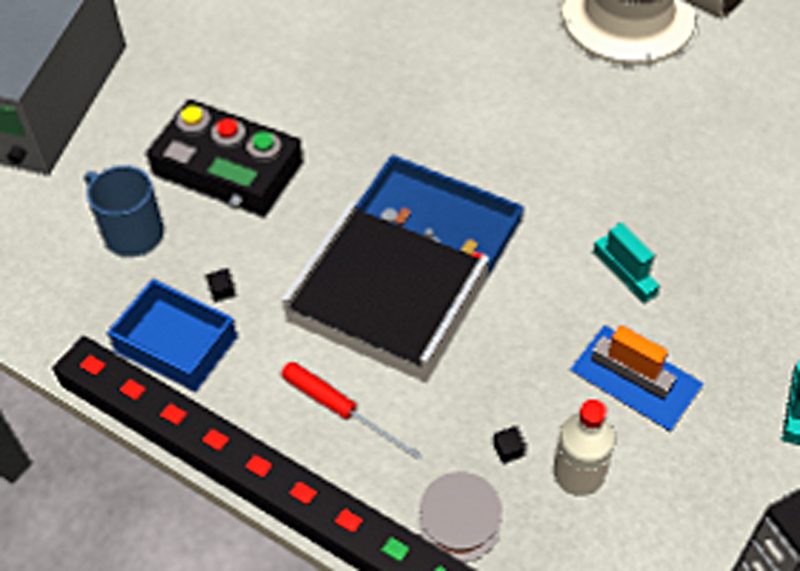

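The final view shows all three keys up (190–265, 115–142), the chips in the tray (380–480, 215–255) and the scraper upright on its mat (635,360). The other items look undisturbed.

```bash
python3 -c "
from workcell import env
print(env.close_job())"
```

```text
the job is handed in; nothing more can be done
None
```

The job is done and handed in at about 44 s: all five offcuts are in the blue tray, the scraper is upright on its mat, yellow then green were each pressed fully down and let up, and the red key and other items were left alone.

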